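Clip a component tray into the sloped sprung cradle

TASK

Lift the grey component tray by its yellow handle off the counting scale and set it in the blue sloped inspection cradle: it must lie flat on both narrow ledges, centred, with its lower end fully home against the fixed lower stop and its upper end held by the orange sprung jaw. The jaw rests a little too close for the tray, so tuck the tray's upper end against it and push it back up the slope before lowering the other end. Never tip the tray steeply, leave the jar, screwdriver and red bin where they are, and let go of the tray at the end.

Things in the scene. Friction and masses are not known exactly. Their poses are not given: they have to be found in the camera images.
- tray: Open grey tray of black components, 140 long (its x) x 100 wide (its y), walls 26 high and 4 thick, 0.3 to 0.55 kg; either end may go uphill. Origin: centre of its flat underside, z up. A yellow handle arches over its middle; contents reach 19 above the underside, so the bar is free underneath.
- tray_grip (a point): Centre of the yellow handle bar, 66 above the tray's underside; axes as the tray's. The bar runs along y: 100 long, 12 thick in x, 18 high (57 to 75 above the underside), on two posts at the tray's sides. Pinch it across x.
- scale: White counting scale with a steel platform (160 in x, 140 in y, top 53 above its origin) on which the tray stands at the start; a lower keypad part sticks out 131 towards its -x. Fixed. Origin: centre of its base on the bench.
- cradle_seat (a point): Middle of the sloped cradle's deck, in the plane of the ledge tops; x up the slope (14 to 30 degrees, differs from run to run, stiff hinge), y along the ledges, z square off the slope. On the deck the blue carriage (ledges, stop, jaw) is clamped anywhere from 20 down to 20 up the slope of here and its place is NOT measured: c = x of the carriage's middle in this frame; find it by touch or sight.
- cradle: Blue sloped cradle on a grey base, fixed; this is its base, origin on the bench, x uphill. Its carriage, x in the deck frame (cradle_seat): lower stop face at c-70, wall 8 thick, 12 above the ledge tops; lower ledge c-70 to c-54; upper ledge c+46 to c+58; all 100 wide; orange jaw's face at c+62 when free, 84 wide, reaching 14 above and below the ledge tops, 14 thick. Tray home: its centre at c.
- jaw (a joint): How far the orange jaw is pushed back up the slope, m: 0 when free, 0.008 with the tray home, 0.016 at most. Spring: 2 N when free, plus 0.15 N per mm. Free, its face is 132 from the lower stop's face, 8 less than the tray's length. The carriage's clamp is tight.
- jar: Amber glass jar with a steel lid, diameter 48, 75 high, loose; bystander. Origin: centre of its underside.
- screwdriver: Screwdriver with a red handle lying on the bench, 170 long along its x, loose; bystander. Origin: under its middle.
- red_bin: Small open red bin, 110 x 90 x 50 high, loose; bystander. Origin: centre of its underside.
Mind the look-alikes: they are no part of the job. Of the things like the tray, leave any that is pink; of the rest the smaller one is meant.

How it is judged:
By the outcome, as a careful person would: the job done as asked, in the order asked, and still so for the second after the job is handed in, with the robot touching nothing.
It also fails if it takes over 56 s, if anything falls off the work surface, if the arm or the gripper's body presses on something with over 40 N, if the wrist force passes 120 N, or if a joint passes its speed limit or range.

ROBOT

A 7-joint arm with a two-finger parallel gripper is mounted at the origin on the work surface. World frame = base frame: x ahead of the robot, y to its left, z up, the work surface at z = 0. Lengths are in m, angles in rad, forces in N, time in s.
With the tool pointing down it reaches from about 0.4 to 0.875 m from the base axis. Payload 4.4 kg.
Tool frame: the origin (TCP) lies midway between the tips of the shut fingers; the grasp point (between the pads) lies 19 mm behind it (bot.hold_point_z is the z of the grasp point in the tool frame, in m); z points along the fingers, y is the line along which they close (so a half turn about z gives the same grasp; the last joint's range is limited). The gripper opens to 85 mm and grips with 20 to 120 N. Pads are 22 mm wide; open, the fingers measure 114 mm over their backs; the gripper's body (76 mm by 85 mm) begins 54 mm behind the grasp point. The pads swing forward as they close: fully open they stand 13 mm farther back than shut.
Start: joints at [1.134, 0.628, 0.038, 1.517, -0.027, 0.996, -0.02], TCP at [0.236, -0.606, 0.231] pointing down, gripper open.
Joint ranges: [-3.06, 3.06], [-0.37, 2.12], [-1.25, 1.32], [0.18, 2.47], [-1.1, 4.24], [0.23, 1.98], [-2.94, 2.94]. Speed limits (rad/s): [2.57, 2.57, 3.14, 3.14, 3.14, 3.14, 3.14].

INTERFACE

Orientations are given as [roll, pitch, yaw] about the fixed x, y, z axes, in that order (R = Rz(yaw) Ry(pitch) Rx(roll)).
In Python, from rig import bot, cams, order gives the robot as it stands. The module is installed in compiled form; this text tells all that it offers.
- The arm moves only by the tool move_arm, never from a script. Its argument "plan" is a list of rows, each a list of 3 entries, a list of its own where there are three numbers: the opening, from 0 (shut) to 1 (fully open), then the shift along the tool's x, y, z in m, then the turn about the tool's z in degrees. In form: [[jaw, [tx, ty, tz], turn], ...]. A call has 1 to 12 rows; each row is the pose to reach, as a shift and turn from the pose commanded when the call began, along the tool's axes at that moment; what a row does not reach only later rows make up. A row lasts 1/12 s, in which the tool goes at most 41.7 mm and 7.16 degrees, less where a joint would pass 70% of its speed; a pose out of reach is approached as far as the arm can. A call with a gripper value outside its range is refused whole. The fingers move at their own pace and stop on an object; the grip force is fixed at half the most. Time passes only in rows, so rows that repeat a pose let the fingers close. It gives the time, the measured TCP pose, the force, the opening and the grip force at its end, in the units of the state.
- bot.get_state(): the state, without advancing time (a new reading comes with each control period).
- cams.get_image(name): name is "scene" or "top"; returns a dict with "color" (400x640x3 uint8, red, green, blue), "fx", "fy", "cx", "cy" (pixels), "k1" (the pictures are not rectified: a ray, as slopes to the right and down, at radius r is drawn at 1 + k1 r^2 times it, then the intrinsics apply), "R" (3x3) and "t" (3): a world point X has camera coordinates R X + t. Camera axes: x right, y down, z forward; pixel columns grow to the right and rows downward; lengths in m; the calibration is good to about 2 mm. A picture is of the moment at which its call begins. There is no depth.
- order.hand_in(): hands the job in; it is judged then, once.
The state is a dict: "time": time; "joints": joint angles; "dq": joint speeds; "joint_torque": joint torques, N m; "position": TCP position; "orientation": TCP orientation; "contact_force": force on the tool from outside, world axes, zero at the start; "torque": the same for the moment, N m; "grip_width": finger opening in m; "grip_force": force on a finger pad.
Only numpy, scipy, OpenCV 4.12 (cv2) and the standard library are available. Lean on these libraries where they do the work, as an engineer would, in place of code of your own. Each camera call takes 0.05 s, during which the arm holds its last target. There are 200 camera calls.

## Working session

There is one attempt and no reset: what is moved stays moved. The work goes in short steps, Python scripts to look and compute and a tool call to move; the robot and the scene stay as the last step left them, time stands still between calls to the robot, and variables do not carry over. Pictures are saved under pics/ and viewed, at most 10 in all, crops included, and the job is handed in when it is done.

Besides the shell and the picture viewer there is one more tool, called as name(argument=value, ...), one argument or row to a line, values as JSON. move_arm: Moves the arm, as the interface text tells. Its arguments: {"type":"object","properties":{"plan":{"type":"array"}},"required":["plan"]}

```bash
mkdir -p pics; python3 - <<'E'
from rig import bot,cams
import cv2,numpy as np,pickle
s=bot.get_state();print({k:np.round(v,3).tolist() for k,v in s.items()},bot.hold_point_z)
d={}
for n in("scene","top"):
    d[n]=i=cams.get_image(n);cv2.imwrite(f"pics/{n}0.png",i["color"][:,:,::-1])
    print(n,{k:np.round(v,4).tolist() for k,v in i.items() if k!="color"})
pickle.dump(d,open("im0.pkl","wb"))
E
```

```text
{'time': 0.0, 'joints': [1.134, 0.629, 0.038, 1.518, -0.027, 0.996, -0.02], 'dq': [-0.0, -0.0, 0.002, 0.001, 0.0, 0.002, 0.001], 'joint_torque': [0.0, -56.34, 1.226, -19.345, 0.011, 0.01, -0.0], 'position': [0.235, -0.605, 0.23], 'orientation': [-3.14, 0.0, 0.371], 'contact_force': [-0.777, 0.29, 0.6], 'torque': [-0.043, 0.011, -0.021], 'grip_force': 0.0, 'grip_width': 0.085} -0.0187
scene {'fx': 373.5699, 'fy': 373.5699, 'cx': 316.7461, 'cy': 201.4235, 'k1': -0.0402, 'R': [[0.3847, 0.923, -0.0053], [0.7583, -0.3193, -0.5683], [-0.5263, 0.2147, -0.8228]], 't': [-0.1487, -0.3833, 1.5401]}
top {'fx': 414.5537, 'fy': 414.5537, 'cx': 316.6158, 'cy': 201.8397, 'k1': 0.0377, 'R': [[0.0285, -0.9996, -0.0055], [-0.9858, -0.0272, -0.1657], [0.1655, 0.0101, -0.9862]], 't': [-0.0765, 0.5391, 1.1421]}
```

View pics/scene0.png

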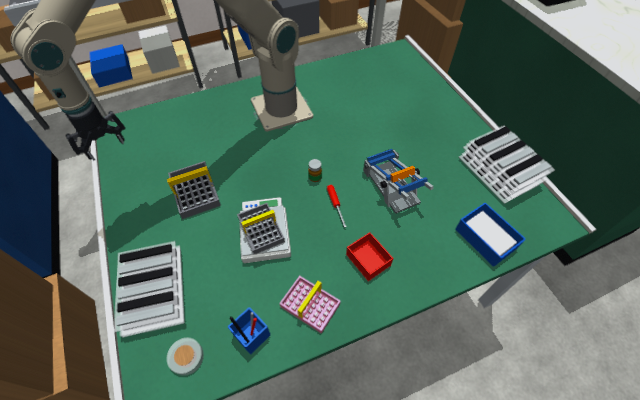

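View pics/top0.png

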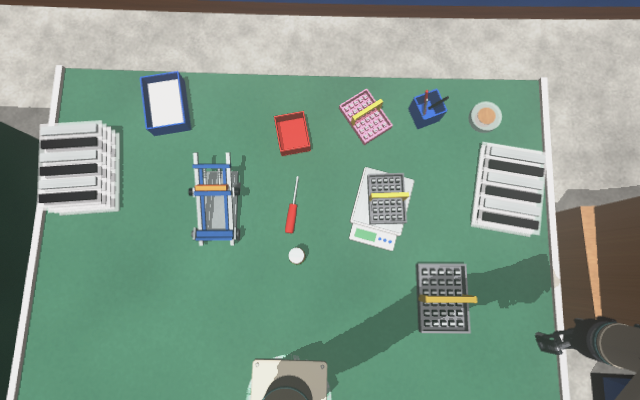

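Three tray-like things are in the top view: the grey one on the scale (388,198), a larger grey one on the bench (443,297) and a pink one (365,116). The grey one on the scale fits, since it isn't pink, is the smaller of the greys and stands on the scale. The cradle is at about (213,200), with its orange jaw at (211,187). I'll confirm in an enlarged crop.

```bash
cat > h.py <<'E'
import numpy as np,cv2,pickle
def ray(c,px):
    px=np.atleast_2d(px).astype(float);K=np.array([[c["fx"],0,c["cx"]],[0,c["fy"],c["cy"]],[0,0,1.]])
    u=cv2.undistortPoints(px[:,None],K,np.array([c["k1"],0,0,0.]))[:,0]
    d=np.c_[u,np.ones(len(u))]@c["R"];o=-np.array(c["R"]).T@c["t"];return o,d/np.linalg.norm(d,axis=1)[:,None]
def plane(c,px,z):
    o,d=ray(c,px);return o+d*((z-o[2])/d[:,2])[:,None]
def tri(c1,p1,c2,p2):
    A=np.zeros((3,3));b=np.zeros(3);L=[]
    for c,p in((c1,p1),(c2,p2)):
        o,d=ray(c,p);P=np.eye(3)-np.outer(d[0],d[0]);A+=P;b+=P@o;L.append((o,d[0],P))
    X=np.linalg.solve(A,b);return X,max(np.linalg.norm(P@(X-o)) for o,d,P in L)
def proj(c,X):
    K=np.array([[c["fx"],0,c["cx"]],[0,c["fy"],c["cy"]],[0,0,1.]])
    return cv2.projectPoints(np.atleast_2d(X).astype(float),cv2.Rodrigues(np.array(c["R"]))[0],np.array(c["t"]),K,np.array([c["k1"],0,0,0.]))[0][:,0]
E
python3 - <<'E'
import pickle,cv2,numpy as np
from h import *
d=pickle.load(open("im0.pkl","rb"));T=d["top"];S=d["scene"]
def crop(c,x,y,w,h,f=4): return cv2.resize(c["color"][y:y+h,x:x+w],None,fx=f,fy=f,interpolation=cv2.INTER_CUBIC)
a=np.hstack([crop(T,170,145,90,75*1+35,4)[:,:],crop(T,340,155,90,110,4)])
b=np.hstack([crop(S,355,140,90,80,4)[:, :],crop(S,230,190,90,80,4)])
m=np.vstack([a,b]);print(m.shape);m=cv2.resize(m,None,fx=.78,fy=.78);cv2.imwrite("pics/c1.png",m[:,:,::-1])
def comp(c,lo,hi,box):
    hsv=cv2.cvtColor(c["color"],cv2.COLOR_RGB2HSV);x,y,w,h=box
    mk=np.zeros(hsv.shape[:2],np.uint8);mk[y:y+h,x:x+w]=cv2.inRange(hsv,lo,hi)[y:y+h,x:x+w]
    p=np.argwhere(mk)[:,::-1].astype(np.float32);return cv2.minAreaRect(p),len(p)
for n,c,lo,hi,bx in [("yelT",T,(20,120,80),(35,255,255),(360,170,60,60)),("yelS",S,(20,120,80),(35,255,255),(235,190,50,50)),("orT",T,(5,130,120),(19,255,255),(185,150,70,100)),("orS",S,(5,130,120),(19,255,255),(355,140,90,80))]:
    r,k=comp(c,lo,hi,bx);print(n,k,np.round(cv2.boxPoints(r)).tolist(),np.round(r[0],1))
print(plane(T,[[425,300],[475,300],[370,195],[409,195]],.11))
E
```

```text
(760, 720, 3)
yelT 57 [[371.0, 197.0], [371.0, 193.0], [407.0, 193.0], [407.0, 197.0]] [389. 195.]
yelS 250 [[240.0, 218.0], [273.0, 209.0], [277.0, 223.0], [244.0, 232.0]] [258.4 220.8]
orT 147 [[195.0, 190.0], [195.0, 185.0], [226.0, 185.0], [226.0, 190.0]] [210.5 187.5]
orS 199 [[390.0, 173.0], [413.0, 165.0], [416.0, 173.0], [393.0, 182.0]] [403.1 173.3]
[[ 0.28063995 -0.34940643  0.11      ]
 [ 0.28502589 -0.47720272  0.11      ]
 [ 0.55285452 -0.2059668   0.11      ]
 [ 0.55571767 -0.31107298  0.11      ]]
```

View pics/c1.png

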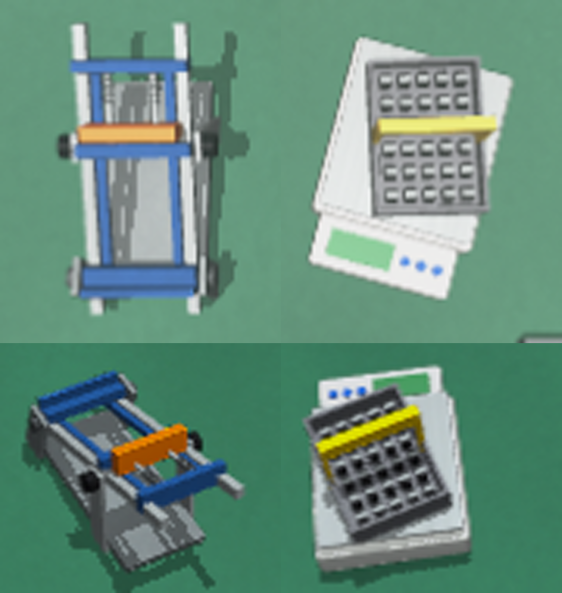

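The crop confirms the target: the small grey tray with the yellow bar stands on the white scale, its bar running roughly along world y. In the cradle the orange jaw (crop 128,132) is at the end away from the robot. The lower stop (crop 135,280) is at the near end.

```bash
python3 - <<'E'
import pickle,cv2,numpy as np
from h import *
d=pickle.load(open("im0.pkl","rb"));T=d["top"];S=d["scene"]
a=cv2.resize(T["color"][148:248,182:248],None,fx=6,fy=6,interpolation=cv2.INTER_LANCZOS4)
b=cv2.resize(S["color"][146:216,362:435],None,fx=5.5,fy=5.5,interpolation=cv2.INTER_LANCZOS4)
m=np.zeros((600,798,3),np.uint8);m[:,:396]=a;m[:b.shape[0],396:396+b.shape[1]]=b
for i in range(0,400,60): m[598:,i]=255
c=cv2.resize(T["color"][160:225,360:416],None,fx=3.3,fy=3.3,interpolation=cv2.INTER_LANCZOS4);m[386:386+c.shape[0],396:396+c.shape[1]]=c
c=cv2.resize(S["color"][200:256,236:290],None,fx=3.5,fy=3.5,interpolation=cv2.INTER_LANCZOS4);m[400:400+c.shape[0],600:600+c.shape[1]]=c
cv2.imwrite("pics/c2.png",m[:,:,::-1])
print("cams",plane(T,[[0,0]],0)*0+ray(T,[[0,0]])[0],ray(S,[[0,0]])[0])
hsv=cv2.cvtColor(T["color"],cv2.COLOR_RGB2HSV);sub=hsv[186:204,364:414]
mk=cv2.inRange(sub,(20,60,120),(36,255,255));p=np.argwhere(mk)[:,::-1]+[364,186]
xs=np.unique(p[:,0]);l=np.array([[x,p[p[:,0]==x,1].mean()] for x in xs]);print(xs.min(),xs.max(),len(p))
k=np.polyfit(l[2:-2,0],l[2:-2,1],1);e=[[x,np.polyval(k,x)] for x in(xs.min()-.5,xs.max()+.5)]
W=plane(T,e,.128);print(e,W,np.linalg.norm(W[1]-W[0]),W.mean(0),np.degrees(np.arctan2(*(W[0]-W[1])[:2])))
# tray rim: dark grey inside scale box
g=cv2.inRange(hsv,(0,0,0),(179,60,150))[165:232,360:415];p=(np.argwhere(g)[:,::-1]+[360,165]).astype(np.float32)
r=cv2.minAreaRect(p);B=cv2.boxPoints(r);print(len(p),B,r);W=plane(T,B,.079);print(W,np.linalg.norm(np.diff(W,axis=0),axis=1))
E
```

```text
cams [[ 0.3446571  -0.07338262  1.21521518]] [ 1.15831293 -0.31575859  1.0485736 ]
370 408 226
[[np.float64(369.5), np.float64(194.99096638655462)], [np.float64(408.5), np.float64(194.7233193277311)]] [[ 0.54945193 -0.20247875  0.128     ]
 [ 0.55299277 -0.30588548  0.128     ]] 0.10346732844245499 [ 0.55122235 -0.25418211  0.128     ] -1.9611491639441085
882 [[359.2335  169.24568]
 [402.37607 166.43202]
 [406.05655 222.86589]
 [362.91397 225.67955]] ((382.64501953125, 196.0557861328125), (56.553768157958984, 43.2342414855957), 86.26860046386719)
[[ 0.63154446 -0.17890418  0.079     ]
 [ 0.64283517 -0.2998279   0.079     ]
 [ 0.48351971 -0.30902502  0.079     ]
 [ 0.4723761  -0.1908452   0.079     ]] [0.12144968 0.15958071 0.11870405]
```

View pics/c2.png

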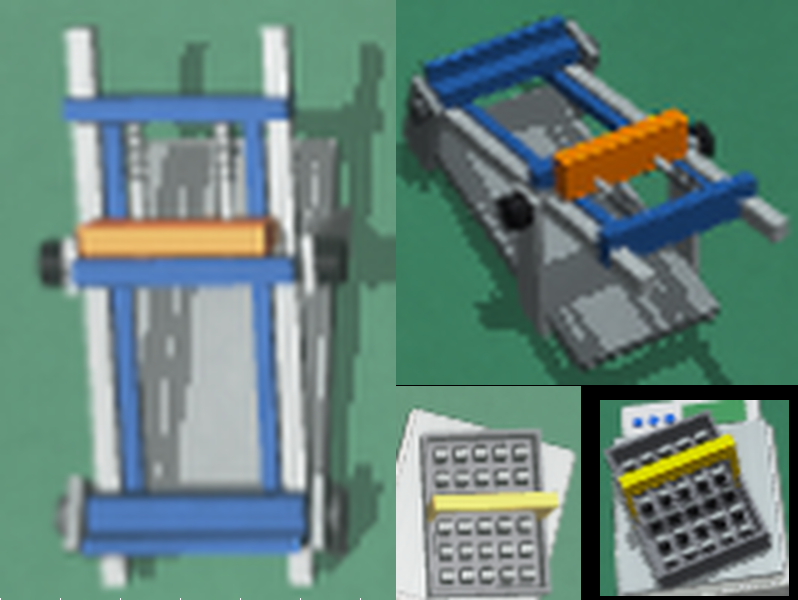

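```bash
python3 - <<'E'
import pickle
from h import *
np.set_printoptions(precision=4,suppress=True)
d=pickle.load(open("im0.pkl","rb"));T=d["top"];S=d["scene"]
t=lambda x,y:np.array([182+x/6-.5+.083,148+y/6-.5+.083])
s=lambda x,y:np.array([362+(x-396)/5.5-.41,146+y/5.5-.41])
P={}
for n,a,b in [("jawB+y",(80,223),(688,121)),("jawB-y",(269,219),(558,166)),("jawF+y",(80,257),(684,110)),("jawF-y",(268,252),(555,153)),("stop+y",(86,555),(563,17)),("stop-y",(305,550),(425,64)),("bar+y",(65,100),(752,174)),("bar-y",(288,97),(604,224))]:
    X,e=tri(T,t(*a),S,s(*b));P[n]=X;print(n,X,round(e*1e3,1))
for k in("jawB","jawF","stop","bar"):print(k,"width",np.linalg.norm(P[k+"+y"]-P[k+"-y"]),"yaw",np.degrees(np.arctan2(*(P[k+"-y"]-P[k+"+y"])[:2])))
J=(P["jawB+y"]+P["jawB-y"])/2;Q=(P["stop+y"]+P["stop-y"])/2;v=J-Q
print(J,Q,np.linalg.norm(v),np.degrees(np.arctan2(v[2],np.hypot(v[0],v[1]))),"yaw",np.degrees(np.arctan2(v[1],v[0])))
R=np.array([(423,436),(538,430),(548,594),(428,598)]);W=plane(T,np.c_[360+(R[:,0]-396)/3.3-.35,160+(R[:,1]-386)/3.3-.35],.079)
print(W,np.linalg.norm(np.roll(W,-1,0)-W,axis=1),W.mean(0));v=np.roll(W,-1,0)-W;print(np.degrees(np.arctan2(v[:,1],v[:,0])))
E
```

```text
jawB+y [0.5659 0.2668 0.1222] 0.7
jawB-y [0.5686 0.1799 0.126 ] 1.2
jawF+y [0.5528 0.2705 0.1151] 3.4
jawF-y [0.5556 0.1831 0.1206] 1.4
stop+y [0.4222 0.2718 0.0647] 2.7
stop-y [0.4267 0.1698 0.0688] 2.2
bar+y [0.6198 0.2746 0.1315] 0.3
bar-y [0.6224 0.1741 0.1389] 1.1
jawB width 0.08706637018668811 yaw 178.21700492826977
jawF width 0.08756238182903678 yaw 178.1724997478379
stop width 0.10215494519920172 yaw 177.5063022220701
bar width 0.10077678434862736 yaw 178.51120167679545
[0.5672 0.2233 0.1241] [0.4245 0.2208 0.0667] 0.15387747636429103 21.872102125284602 yaw 1.014640870131965
[[ 0.6162 -0.2032  0.079 ]
 [ 0.624  -0.3006  0.079 ]
 [ 0.484  -0.3081  0.079 ]
 [ 0.4778 -0.2085  0.079 ]] [0.0977 0.1402 0.0998 0.1385] [ 0.5505 -0.2551  0.079 ]
[ -85.4257 -176.9358   93.5562    2.1849]
```

Measurements agree with the sizes given:
- **Tray:** centre (0.551, -0.2545), yaw about 3°.
- **Cradle:** stop edge to jaw edge is 153.9 mm (expected 154), slope about 21°, yaw about 1.7°. Home underside centre is about (0.5015, 0.222, 0.0836).

First I'll go above the handle.

move_arm(
  plan=[
    [1,[0.422,-0.212,0.03],-71.7],
    [1,[0.422,-0.212,0.03],-71.7],
    [1,[0.422,-0.212,0.03],-71.7],
    [1,[0.422,-0.212,0.03],-71.7],
    [1,[0.422,-0.212,0.03],-71.7],
    [1,[0.422,-0.212,0.03],-71.7],
    [1,[0.422,-0.212,0.03],-71.7],
    [1,[0.422,-0.212,0.03],-71.7],
    [1,[0.422,-0.212,0.03],-71.7],
    [1,[0.422,-0.212,0.03],-71.7],
    [1,[0.422,-0.212,0.03],-71.7],
    [1,[0.422,-0.212,0.03],-71.7],
  ],
)

```text
time: 1.1
position: [0.5565, -0.2478, 0.2009]
orientation: [3.138, -0.005, 1.631]
contact_force: [0.1, 0.5, -0.9]
grip_width: 0.0852
grip_force: 0.0
```

move_arm(
  plan=[
    [0.5,[0,0,0],0],
    [0.5,[0,0,0],0],
    [0.5,[0,0,0],0],
    [0.5,[0,0,0],0],
  ],
)

```text
time: 1.43
position: [0.5507, -0.2574, 0.2012]
orientation: [-3.14, 0.001, 1.619]
contact_force: [0.5, -0.3, -0.2]
grip_width: 0.0429
grip_force: 0.0
```

move_arm(
  plan=[
    [0.5,[0.003,0,0.03],0],
    [0.5,[0.003,0,0.06],0],
    [0.5,[0.003,0,0.09],0],
    [0.5,[0.003,0,0.101],0],
    [0.5,[0.003,0,0.101],0],
    [0.4,[0.003,0,0.101],0],
    [0.3,[0.003,0,0.101],0],
    [0.2,[0.003,0,0.101],0],
    [0.1,[0.003,0,0.101],0],
    [0,[0.003,0,0.101],0],
    [0,[0.003,0,0.101],0],
    [0,[0.003,0,0.101],0],
  ],
)

```text
time: 2.43
position: [0.553, -0.253, 0.1023]
orientation: [3.139, 0.002, 1.622]
contact_force: [-0.2, 0.1, 6.4]
grip_width: 0.0109
grip_force: 60.5
```

```bash
python3 - <<'E'
from rig import bot,cams
import cv2,numpy as np
a=cams.get_image("top")["color"][140:240,330:430];b=cams.get_image("scene")["color"][180:280,210:310]
cv2.imwrite("pics/g1.png",cv2.resize(np.hstack([a,b]),None,fx=4,fy=4,interpolation=cv2.INTER_CUBIC)[:,:,::-1])
s=bot.get_state();print(s["position"],s["contact_force"],s["grip_width"],s["grip_force"])
E
```

```text
[ 0.55303732 -0.25301849  0.10230653] [-7.35081138e-01 -1.60408632e-03  7.04470698e+00] 0.010797117717530034 60.548858642578125
```

View pics/g1.png

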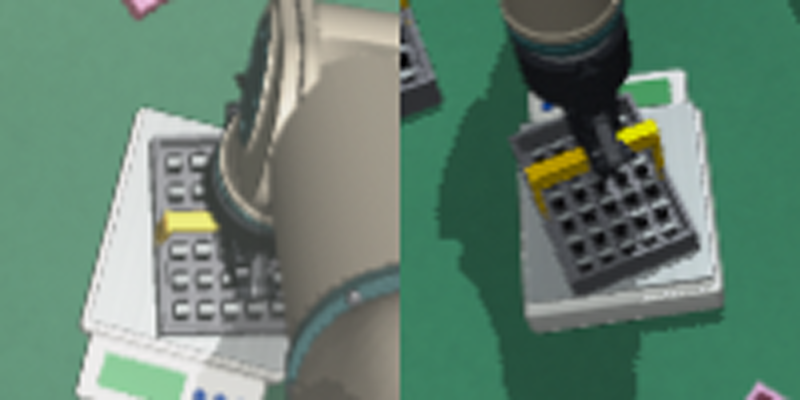

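The bar is gripped: the scene crop shows the fingers astride the yellow bar at (600,140), with the tray still level. Now I'll lift.

move_arm(
  plan=[
    [0,[0,0,-0.005],0],
    [0,[0,0,-0.015],0],
    [0,[0,0,-0.03],0],
    [0,[0,0,-0.05],0],
    [0,[0,0,-0.07],0],
    [0,[0,0,-0.09],0],
    [0,[0,0,-0.105],0],
    [0,[0,0,-0.115],0],
    [0,[0,0,-0.12],0],
    [0,[0,0,-0.12],0],
  ],
)

```text
time: 3.37
position: [0.5521, -0.2524, 0.2213]
orientation: [3.14, 0.001, 1.622]
contact_force: [0.9, -0.6, -5.4]
grip_width: 0.0109
grip_force: 58.9
```

move_arm(
  plan=[
    [0,[0.01,-0.001,0],0],
    [0,[0.03,-0.004,0],0],
    [0,[0.055,-0.007,0],0],
    [0,[0.08,-0.01,0],0],
    [0,[0.105,-0.013,0],0.2],
    [0,[0.13,-0.016,0],0.4],
    [0,[0.155,-0.019,0],0.6],
    [0,[0.18,-0.022,0],0.8],
    [0,[0.205,-0.025,0],0.9],
    [0,[0.225,-0.028,0],1.0],
    [0,[0.235,-0.029,0],1.2],
    [0,[0.24,-0.03,0],1.2],
  ],
)

```text
time: 4.37
position: [0.5086, -0.0118, 0.2197]
orientation: [-3.14, -0.001, 1.605]
contact_force: [-0.8, -0.3, -4.8]
grip_width: 0.0111
grip_force: 58.8
```

move_arm(
  plan=[
    [0,[0.01,-0.001,0],0],
    [0,[0.03,-0.004,0],0],
    [0,[0.055,-0.007,0],0],
    [0,[0.08,-0.01,0],0],
    [0,[0.105,-0.013,0],0],
    [0,[0.13,-0.017,0],0],
    [0,[0.155,-0.021,0],0],
    [0,[0.18,-0.024,0],0],
    [0,[0.205,-0.027,0],0],
    [0,[0.225,-0.03,0],0],
    [0,[0.235,-0.032,0],0],
    [0,[0.239,-0.033,0],0],
  ],
)

```text
time: 5.37
position: [0.4691, 0.225, 0.2201]
orientation: [-3.141, -0.001, 1.603]
contact_force: [0.1, -0.3, -5.4]
grip_width: 0.011
grip_force: 58.8
```

move_arm(
  plan=[
    [0,[0,0,0],0],
    [0,[0,0,0],0],
    [0,[0,0,0],0],
  ],
)

```text
time: 5.62
position: [0.4699, 0.2215, 0.2201]
orientation: [-3.141, 0.002, 1.598]
contact_force: [0.5, -0.4, -4.3]
grip_width: 0.0111
grip_force: 58.8
```

```bash
python3 - <<'E'
from rig import bot,cams
import cv2,numpy as np,pickle
d={n:cams.get_image(n) for n in("top","scene")};pickle.dump(d,open("im1.pkl","wb"))
a=cv2.resize(d["top"]["color"][130:250,170:270],None,fx=4,fy=4,interpolation=cv2.INTER_CUBIC);b=cv2.resize(d["scene"]["color"][110:230,345:445],None,fx=4,fy=4,interpolation=cv2.INTER_CUBIC)
cv2.imwrite("pics/p1.png",np.hstack([a,b])[:,:,::-1])
s=bot.get_state();print(s["position"],s["orientation"],s["contact_force"],s["grip_width"],s["torque"])
E
```

```text
[0.46986108 0.22204713 0.22024476] [3.14156221e+00 9.40268341e-04 1.59878460e+00] [ 0.16773166 -0.58958178 -5.27563918] 0.010937792789407205 [-0.00741721  0.01767066  0.03954475]
```

View pics/p1.png

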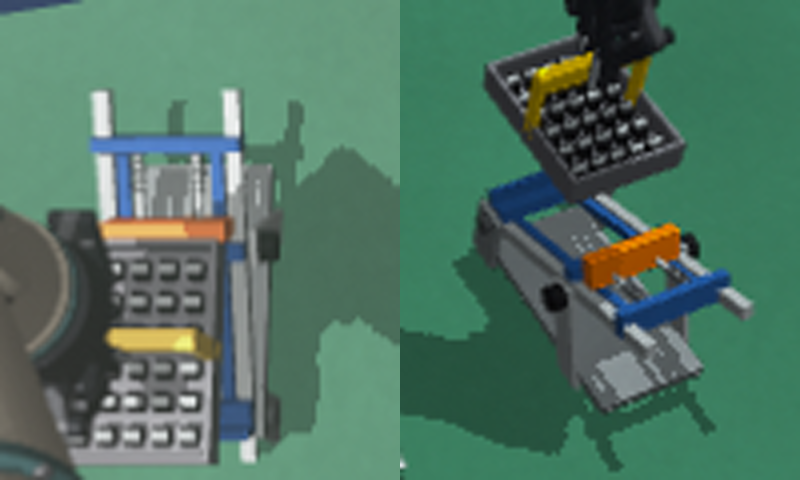

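```bash
python3 - <<'E'
import pickle
from h import *
np.set_printoptions(precision=4,suppress=True)
d=pickle.load(open("im1.pkl","rb"));T=d["top"];S=d["scene"]
t=lambda x,y:[170+x/4-.375,130+y/4-.375]
s=lambda x,y:[345+(x-400)/4-.375,110+y/4-.375]
print(plane(T,[t(219,239),t(216,463)],.197),"-y far, -y near")
print(plane(S,[s(686,146),s(575,182),s(486,66)],.197),"far +y, far -y, near -y")
for n,a,b in(("rim far-y",t(219,239),s(575,182)),("bar -y",t(218,350),s(540,70))):print(n,tri(T,a,S,b))
E
```

```text
[[0.5408 0.1686 0.197 ]
 [0.4014 0.1613 0.197 ]] -y far, -y near
[[0.5411 0.2697 0.197 ]
 [0.5404 0.1723 0.197 ]
 [0.4031 0.1667 0.197 ]] far +y, far -y, near -y
rim far-y (array([0.5411, 0.1699, 0.1982]), np.float64(0.00159023762915955))
bar -y (array([0.4681, 0.162 , 0.2497]), np.float64(0.009963563195967915))
```

Tray hangs level with its upper end at x=0.541, about 13 mm short of the jaw edge, and y roughly 2.5 mm low. Next I'll lower it and correct y.

move_arm(
  plan=[
    [0,[0.0025,0,0.01],0],
    [0,[0.0025,0,0.025],0],
    [0,[0.0025,0,0.04],0],
    [0,[0.0025,0,0.052],0],
    [0,[0.0025,0,0.058],0],
    [0,[0.0025,0,0.061],0],
    [0,[0.0025,0,0.063],0],
    [0,[0.0025,0,0.063],0],
    [0,[0.0025,0,0.063],0],
    [0,[0.0025,0,0.063],0],
  ],
)

```text
time: 6.55
position: [0.4697, 0.2264, 0.1579]
orientation: [3.14, -0.001, 1.601]
contact_force: [-0.8, -0.8, -4.2]
grip_width: 0.011
grip_force: 58.8
```

move_arm(
  plan=[
    [0,[0,0,0.001],0],
    [0,[0,0,0.002],0],
    [0,[0,0,0.002],0],
    [0,[0,0,0.002],0],
    [0,[0,0,0.002],0],
  ],
)

```text
time: 6.97
position: [0.4693, 0.2262, 0.1554]
orientation: [3.141, -0.0, 1.601]
contact_force: [-0.4, 0.2, -5.4]
grip_width: 0.0112
grip_force: 58.9
```

move_arm(
  plan=[
    [0,[-0.0015,0.003,0],0],
    [0,[-0.0015,0.006,0],0],
    [0,[-0.0015,0.009,0],0],
    [0,[-0.0015,0.01,0],0],
    [0,[-0.0015,0.01,0],0],
    [0,[-0.0015,0.01,0],0],
  ],
)

```text
time: 7.47
position: [0.4794, 0.2249, 0.1553]
orientation: [-3.141, 0.0, 1.601]
contact_force: [0.5, -0.3, -5.9]
grip_width: 0.0109
grip_force: 58.8
```

move_arm(
  plan=[
    [0,[0,0.001,0],0],
    [0,[0,0.002,0],0],
    [0,[0,0.003,0],0],
    [0,[0,0.004,0],0],
    [0,[0,0.005,0],0],
    [0,[0,0.006,0],0],
    [0,[0,0.006,0],0],
    [0,[0,0.006,0],0],
  ],
)

```text
time: 8.13
position: [0.4848, 0.2251, 0.1552]
orientation: [-3.141, 0.0, 1.601]
contact_force: [-2.9, 1.2, -2.6]
grip_width: 0.0108
grip_force: 59.0
```

move_arm(
  plan=[
    [0,[0,0.001,0],0],
    [0,[0,0.002,0],0],
    [0,[0,0.003,0],0],
    [0,[0,0.004,0],0],
    [0,[0,0.005,0],0],
    [0,[0,0.006,0],0],
    [0,[0,0.007,0],0],
    [0,[0,0.008,0],0],
    [0,[0,0.008,0],0],
    [0,[0,0.008,0],0],
  ],
)

```text
time: 8.97
position: [0.4931, 0.2254, 0.1552]
orientation: [-3.141, 0.0, 1.601]
contact_force: [-5.6, 0.1, -2.9]
grip_width: 0.011
grip_force: 59.2
```

move_arm(
  plan=[
    [0,[0,0.001,0],0],
    [0,[0,0.002,0],0],
    [0,[0,0.002,0],0],
    [0,[0,0.002,0],0],
  ],
)

```text
time: 9.3
position: [0.495, 0.2254, 0.1552]
orientation: [-3.141, 0.0, 1.601]
contact_force: [-6.5, -0.4, -3.4]
grip_width: 0.0108
grip_force: 59.2
```

move_arm(
  plan=[
    [0,[0,0.001,0],0],
    [0,[0,0.0015,0],0],
    [0,[0,0.0015,0],0],
    [0,[0,0.0015,0],0],
  ],
)

```text
time: 9.63
position: [0.4963, 0.2255, 0.1552]
orientation: [-3.141, 0.0, 1.601]
contact_force: [-5.5, -0.4, -2.7]
grip_width: 0.0113
grip_force: 59.2
```

move_arm(
  plan=[
    [0,[0,0.0005,0],0],
    [0,[0,0.001,0],0],
    [0,[0,0.001,0],0],
    [0,[0,0.001,0],0],
  ],
)

```text
time: 9.97
position: [0.4971, 0.2255, 0.1552]
orientation: [-3.14, 0.0, 1.601]
contact_force: [-5.9, 0.4, -1.2]
grip_width: 0.0106
grip_force: 59.2
```

```bash
python3 - <<'E'
from rig import bot,cams
import cv2,numpy as np,pickle
d={n:cams.get_image(n) for n in("top","scene")};pickle.dump(d,open("im2.pkl","wb"))
a=cv2.resize(d["top"]["color"][150:250,180:246],None,fx=6,fy=6,interpolation=cv2.INTER_CUBIC);b=cv2.resize(d["scene"]["color"][130:230,362:428],None,fx=6,fy=6,interpolation=cv2.INTER_CUBIC)
cv2.imwrite("pics/p2.png",np.hstack([a,b])[:,:,::-1])
s=bot.get_state();print(s["position"],s["contact_force"],s["grip_width"],s["torque"])
E
```

```text
[0.49711641 0.22547894 0.15520778] [-5.80976345 -0.20583534 -2.49287533] 0.011055904448380926 [-0.01085411  1.3334445   0.0355369 ]
```

View pics/p2.png

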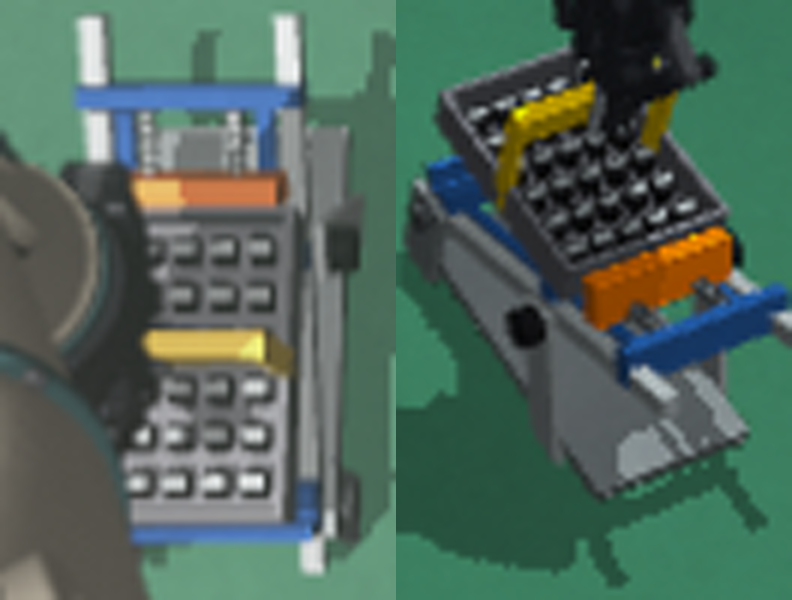

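```bash
python3 - <<'E'
import pickle
from h import *
np.set_printoptions(precision=4,suppress=True)
d=pickle.load(open("im2.pkl","rb"));T=d["top"];S=d["scene"]
t=lambda x,y:[180+x/6-.42,150+y/6-.42]
s=lambda x,y:[362+(x-396)/6-.42,130+y/6-.42]
for n,z,P,f,c in(("tray rim far +y,-y",.132,[(728,210),(574,276)],s,S),("jaw backtop +y,-y",.1295,[(733,235),(588,290)],s,S),("tray near -y",.132,[(440,97)],s,S),("top tray -y far,near",.132,[(297,210),(293,522)],t,T),("top jaw -y back",.1295,[(287,175)],t,T)):
    W=plane(c,[f(*p) for p in P],z);print(n,W,W.mean(0))
# mask-based jaw ends in top/scene
hsv=cv2.cvtColor(S["color"],cv2.COLOR_RGB2HSV)
E
```

```text
tray rim far +y,-y [[0.5642 0.2745 0.132 ]
 [0.5718 0.1764 0.132 ]] [0.568  0.2255 0.132 ]
jaw backtop +y,-y [[0.5786 0.2695 0.1295]
 [0.5813 0.1799 0.1295]] [0.5799 0.2247 0.1295]
tray near -y [[0.4316 0.17   0.132 ]] [0.4316 0.17   0.132 ]
top tray -y far,near [[0.5666 0.1724 0.132 ]
 [0.4281 0.1653 0.132 ]] [0.4974 0.1689 0.132 ]
top jaw -y back [[0.583  0.1785 0.1295]] [0.583  0.1785 0.1295]
```

Picture: the tray's upper end bears on the jaw (scene crop around 650,260), with its yaw about 1.3° more than the cradle's. I'll correct the yaw, then feel for the jaw's limit.

move_arm(
  plan=[
    [0,[0.0005,0,0],0.7],
    [0,[0.0005,0,0],1.3],
    [0,[0.0005,0,0],1.3],
    [0,[0.0005,0.0005,0],1.3],
    [0,[0.0005,0.0005,0],1.3],
    [0,[0.0005,0.0005,0],1.3],
  ],
)

```text
time: 10.57
position: [0.4974, 0.2265, 0.1552]
orientation: [-3.14, -0.0, 1.58]
contact_force: [-5.5, 1.2, -2.8]
grip_width: 0.0109
grip_force: 59.3
```

move_arm(
  plan=[
    [0,[0,0.0005,0],0],
    [0,[0,0.001,0],0],
    [0,[0,0.001,0],0],
    [0,[0,0.001,0],0],
  ],
)

```text
time: 10.9
position: [0.4976, 0.2264, 0.155]
orientation: [-3.139, 0.0, 1.58]
contact_force: [-8.1, 0.4, -2.3]
grip_width: 0.0109
grip_force: 59.4
```

move_arm(
  plan=[
    [0,[0,0.001,0],0],
    [0,[0,0.0015,0],0],
    [0,[0,0.0015,0],0],
    [0,[0,0.0015,0],0],
  ],
)

```text
time: 11.23
position: [0.4979, 0.2263, 0.1548]
orientation: [-3.137, 0.001, 1.581]
contact_force: [-9.7, 1.0, -0.9]
grip_width: 0.0108
grip_force: 59.6
```

Force is rising without travel: the jaw is at its limit with tool x at about 0.4975. I'll back off about 1 mm, then lower onto the ledge by touch.

move_arm(
  plan=[
    [0,[0,-0.002,0],0],
    [0,[0,-0.0035,0],0],
    [0,[0,-0.0035,0],0],
    [0,[0,-0.0035,0.001],0],
    [0,[0,-0.0035,0.001],0],
    [0,[0,-0.0035,0.001],0],
  ],
)

```text
time: 11.73
position: [0.4971, 0.2263, 0.1543]
orientation: [-3.141, -0.0, 1.579]
contact_force: [-4.1, 0.7, -3.8]
grip_width: 0.0106
grip_force: 59.1
```

move_arm(
  plan=[
    [0,[0,0,0.0005],0],
    [0,[0,0,0.001],0],
    [0,[0,0,0.001],0],
    [0,[0,0,0.001],0],
  ],
)

```text
time: 12.07
position: [0.4972, 0.2263, 0.1534]
orientation: [-3.141, -0.0, 1.579]
contact_force: [-5.6, 0.6, -3.2]
grip_width: 0.0109
grip_force: 59.2
```

move_arm(
  plan=[
    [0,[0,0,0.0005],0],
    [0,[0,0,0.001],0],
    [0,[0,0,0.001],0],
    [0,[0,0,0.001],0],
  ],
)

```text
time: 12.4
position: [0.4972, 0.2264, 0.1526]
orientation: [3.142, -0.0, 1.579]
contact_force: [-6.6, 0.6, -1.2]
grip_width: 0.0112
grip_force: 59.5
```

move_arm(
  plan=[
    [0,[0,0,0.0005],0],
    [0,[0,0,0.001],0],
    [0,[0,0,0.001],0],
    [0,[0,0,0.001],0],
  ],
)

```text
time: 12.73
position: [0.497, 0.2264, 0.1522]
orientation: [3.141, -0.0, 1.579]
contact_force: [-8.4, 0.3, 3.7]
grip_width: 0.0112
grip_force: 60.2
```

Ledge contact felt at TCP z of about 0.1525. Now I'll let the bar turn between slightly opened fingers while following it down, in stages.

move_arm(
  plan=[
    [0.13,[0,0,0],0],
    [0.145,[0,0,0],0],
    [0.15,[0,-0.001,0.001],0],
    [0.155,[0,-0.002,0.002],0],
    [0.16,[0,-0.003,0.003],0],
    [0.165,[0,-0.004,0.004],0],
    [0.17,[0,-0.0045,0.005],0],
    [0.17,[0,-0.0045,0.005],0],
    [0.17,[0,-0.0045,0.005],0],
  ],
)

```text
time: 13.48
position: [0.4929, 0.2259, 0.147]
orientation: [3.141, 0.0, 1.578]
contact_force: [-6.4, -0.7, 2.2]
grip_width: 0.0143
grip_force: 3.4
```

```bash
cat > look.py <<'E'
from rig import bot,cams
import cv2,numpy as np,pickle,sys
d={n:cams.get_image(n) for n in("top","scene")};pickle.dump(d,open(sys.argv[1]+".pkl","wb"))
a=cv2.resize(d["top"]["color"][150:250,180:246],None,fx=6,fy=6,interpolation=cv2.INTER_CUBIC);b=cv2.resize(d["scene"]["color"][130:230,362:428],None,fx=6,fy=6,interpolation=cv2.INTER_CUBIC)
cv2.imwrite("pics/"+sys.argv[1]+".png",np.hstack([a,b])[:,:,::-1])
s=bot.get_state();print(s["position"],s["contact_force"],s["grip_width"],s["torque"])
E
python3 look.py p3
```

```text
[0.49292517 0.22597685 0.14701019] [-6.50123168 -0.09650908  1.52231482] 0.014760194028440208 [-0.13130607  1.38010147  0.03772941]
```

View pics/p3.png

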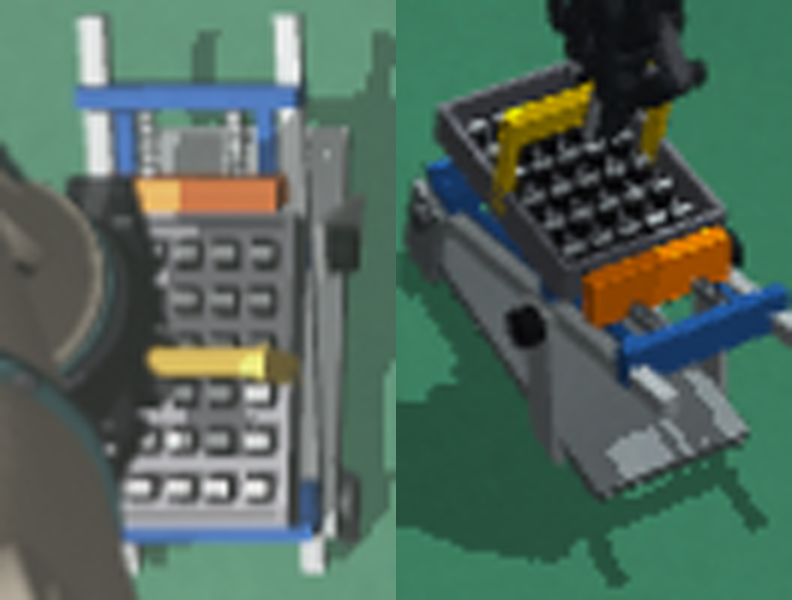

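The tray is pivoting with the fingers: L end slightly lower (top crop bar at 200,360), jaw still pushed back. Continuing to about 15°.

move_arm(
  plan=[
    [0.174,[0,-0.001,0.001],0],
    [0.178,[0,-0.002,0.002],0],
    [0.182,[0,-0.003,0.0035],0],
    [0.186,[0,-0.004,0.0045],0],
    [0.19,[0,-0.005,0.006],0],
    [0.194,[0,-0.006,0.007],0],
    [0.198,[0,-0.007,0.0085],0],
    [0.201,[0,-0.008,0.01],0],
    [0.204,[0,-0.009,0.011],0],
    [0.204,[0,-0.0095,0.012],0],
    [0.204,[0,-0.0095,0.012],0],
  ],
)

```text
time: 14.5
position: [0.4837, 0.2257, 0.1347]
orientation: [3.141, 0.0, 1.578]
contact_force: [-5.7, -0.7, -0.3]
grip_width: 0.0174
grip_force: 2.9
```

```bash
python3 look.py p4; python3 - <<'E'
import pickle,cv2,numpy as np
for n in("im2","p3","p4"):
    S=pickle.load(open(n+".pkl","rb"))["scene"]["color"];h=cv2.cvtColor(S,cv2.COLOR_RGB2HSV)[140:200,380:430]
    p=np.argwhere(cv2.inRange(h,(5,130,120),(19,255,255)));print(n,len(p),p.mean(0)+[140,380])
E
```

```text
[0.48372614 0.22564089 0.1347807 ] [-5.96830574 -0.46420077  0.3604967 ] 0.017406198131992113 [-0.17170876  1.19111141  0.00354614]
im2 200 [175.34 405.63]
p3 198 [175.13131313 405.55050505]
p4 201 [174.72139303 405.10945274]
```

move_arm(
  plan=[
    [0.207,[0,-0.0008,0.001],0],
    [0.21,[0,-0.0016,0.0025],0],
    [0.213,[0,-0.0024,0.004],0],
    [0.216,[0,-0.0032,0.005],0],
    [0.22,[0,-0.004,0.0065],0],
    [0.224,[0,-0.0048,0.008],0],
    [0.228,[0,-0.0053,0.008],0],
    [0.232,[0,-0.006,0.008],0],
    [0.24,[0,-0.0065,0.008],0],
    [0.25,[0,-0.007,0.008],0],
    [0.25,[0,-0.007,0.008],0],
  ],
)

```text
time: 15.52
position: [0.4779, 0.2265, 0.127]
orientation: [3.138, -0.001, 1.578]
contact_force: [-1.2, -0.3, 0.0]
grip_width: 0.0216
grip_force: 0.2
```

```bash
python3 look.py p5; python3 - <<'E'
import pickle,cv2,numpy as np
for n in("im0","p4","p5"):
    S=pickle.load(open(n+".pkl","rb"))["scene"]["color"];h=cv2.cvtColor(S,cv2.COLOR_RGB2HSV)[140:200,380:430]
    p=np.argwhere(cv2.inRange(h,(5,130,120),(19,255,255)));print(n,len(p),p.mean(0)+[140,380])
E
```

```text
[0.47773106 0.22643733 0.12689376] [ 0.2935701  -0.57081275  0.41894478] 0.02101527784366009 [ 0.00398387 -0.03275366 -0.00657944]
im0 199 [173.27638191 403.01005025]
p4 201 [174.72139303 405.10945274]
p5 210 [174.38571429 404.52857143]
```

View pics/p5.png

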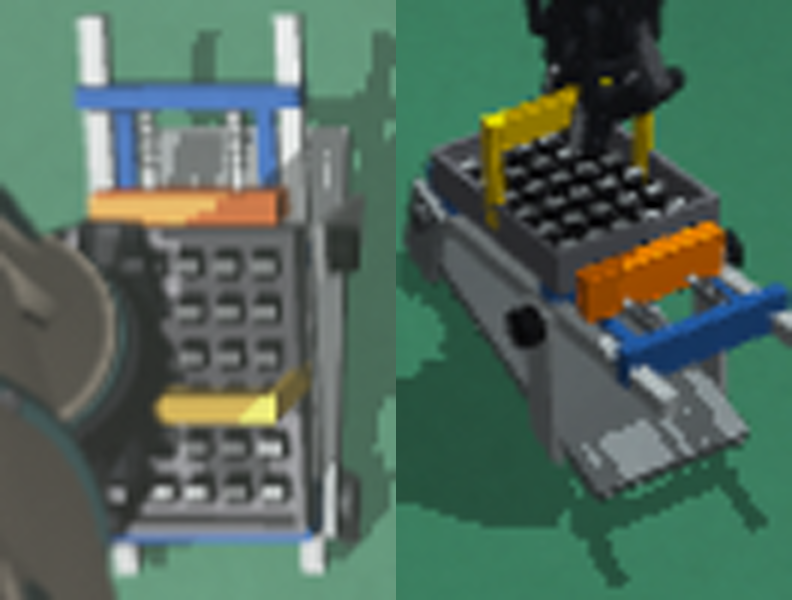

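The tray lies on both ledges and no force is left on the tool. I'll release and rise clear.

move_arm(
  plan=[
    [0.3,[0,0,0],0],
    [0.4,[0,0,0],0],
    [0.45,[0,0,0],0],
    [0.45,[0,0,-0.01],0],
    [0.45,[0,0,-0.03],0],
    [0.45,[0,0,-0.06],0],
    [0.45,[0,0,-0.1],0],
    [0.45,[0,-0.02,-0.12],0],
    [0.45,[-0.04,-0.03,-0.13],0],
    [0.45,[-0.08,-0.03,-0.13],0],
    [0.45,[-0.12,-0.03,-0.13],0],
    [0.45,[-0.16,-0.03,-0.13],0],
  ],
)

```text
time: 16.62
position: [0.4474, 0.0644, 0.2576]
orientation: [3.139, -0.0, 1.58]
contact_force: [1.4, -0.7, -0.4]
grip_width: 0.0387
grip_force: 0.0
```

move_arm(
  plan=[
    [0.45,[-0.03,0,0],0],
    [0.45,[-0.06,0,0],0],
    [0.45,[-0.1,0,0],0],
    [0.45,[-0.12,0,0],0],
    [0.45,[-0.12,0,0],0],
  ],
)

```text
time: 17.03
position: [0.4482, -0.0598, 0.2569]
orientation: [3.141, 0.003, 1.57]
contact_force: [-0.3, 0.3, -0.1]
grip_width: 0.0387
grip_force: 0.0
```

```bash
python3 look.py p6; python3 - <<'E'
import pickle,cv2,numpy as np
for n in("im0","p5","p6"):
  D=pickle.load(open(n+".pkl","rb"))
  for v,b in(("scene",(140,200,380,430)),("top",(170,205,185,240))):
    h=cv2.cvtColor(D[v]["color"],cv2.COLOR_RGB2HSV)[b[0]:b[1],b[2]:b[3]]
    p=np.argwhere(cv2.inRange(h,(5,110,120),(19,255,255)));print(n,v,len(p),p.mean(0)+[b[0],b[2]])
E
```

```text
[ 0.44853993 -0.05480259  0.25690497] [ 0.4583954   0.631311   -0.30690223] 0.03859073221664819 [ 0.04154118 -0.00275525  0.05590036]
im0 scene 203 [173.29064039 403.07389163]
im0 top 167 [187.56886228 209.66467066]
p5 scene 210 [174.38571429 404.52857143]
p5 top 173 [184.25433526 210.89017341]
p6 scene 211 [174.39336493 404.39810427]
p6 top 168 [184.25       209.17261905]
```

View pics/p6.png

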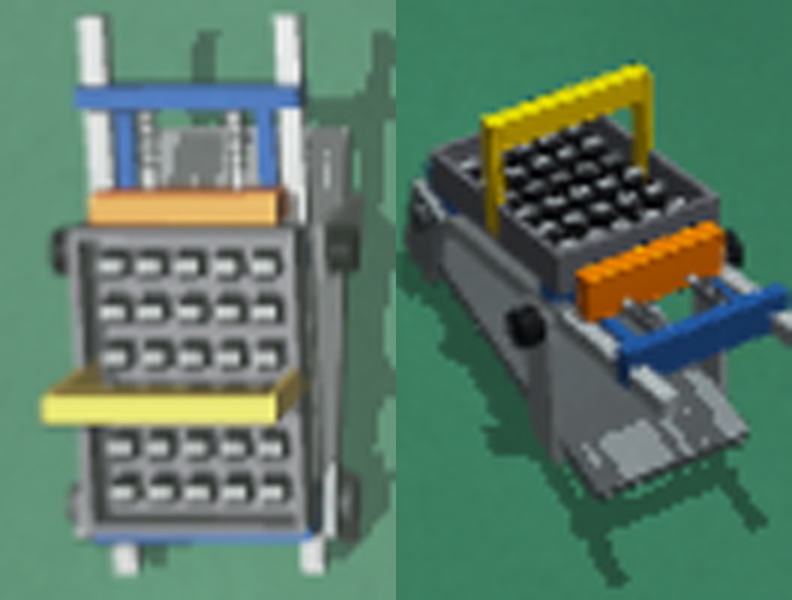

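Picture: the tray lies parallel in the cradle against the jaw (top crop 185,208), its lower end at the blue stop (200,540), and the arm is clear. I'll check home and centring in numbers.

```bash
python3 - <<'E'
import pickle
from h import *
np.set_printoptions(precision=4,suppress=True)
D=pickle.load(open("p6.pkl","rb"));T=D["top"];S=D["scene"]
a=np.radians(21.1);y=np.radians(1.7);u=np.array([np.cos(a)*np.cos(y),np.cos(a)*np.sin(y),np.sin(a)])
J=np.array([.5615,.2233,.122])
for c in(T,S):print("px shift for 8mm",(proj(c,J+.008*u)-proj(c,J)))
t=lambda x,y:[180+x/6-.42,150+y/6-.42]
s=lambda x,y:[362+(x-396)/6-.42,130+y/6-.42]
q=lambda x,y:[182+x/6-.42,148+y/6-.42]
for n,c,f,P,z in(("T rim far",T,t,[(70,228),(298,226)],.133),("T jaw backtop",T,t,[(90,192),(285,190)],.127),("T rim near",T,t,[(80,532),(308,530)],.0827),("T stop im0",T,q,[(86,555),(305,550)],.0667),
 ("S rim far",S,s,[(718,195),(558,258)],.133),("S jaw backtop",S,s,[(724,230),(580,280)],.127),("S bar",S,s,[(645,68),(485,125)],.1534)):
    W=plane(c,[f(*p) for p in P],z);print(n,W.ravel(),"mid",W.mean(0),"w",np.linalg.norm(W[1]-W[0]))
E
```

```text
px shift for 8mm [[-0.1644 -2.9426]]
px shift for 8mm [[1.4063 1.0812]]
T rim far [0.5555 0.2719 0.133  0.5592 0.1713 0.133 ] mid [0.5573 0.2216 0.133 ] w 0.10068111490507424
T jaw backtop [0.5733 0.2662 0.127  0.5766 0.1795 0.127 ] mid [0.5749 0.2229 0.127 ] w 0.08679734956917418
T rim near [0.4249 0.2723 0.0827 0.4285 0.1692 0.0827] mid [0.4267 0.2207 0.0827] w 0.10323082461167414
T stop im0 [0.4212 0.2686 0.0667 0.4261 0.1682 0.0667] mid [0.4236 0.2184 0.0667] w 0.10047542880302018
S rim far [0.5537 0.2744 0.133  0.5586 0.174  0.133 ] mid [0.5562 0.2242 0.133 ] w 0.10055981067325756
S jaw backtop [0.5722 0.2684 0.127  0.5722 0.1807 0.127 ] mid [0.5722 0.2245 0.127 ] w 0.08776073474950596
S bar [0.4728 0.2722 0.1534 0.4761 0.1715 0.1534] mid [0.4745 0.2219 0.1534] w 0.10071502539162565
```

```bash
python3 -c "
from rig import order
print(order.hand_in())"
```

```text
the job is handed in; nothing more can be done
None
```

The tray is in the cradle, flat on both ledges against the lower stop. It is centred to about 1–2 mm by camera, the jaw is pushed back about 8 mm and holding it, and the gripper has let go. I handed the job in at about 17 s; no verdict was returned.

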